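Lock the carriage of a measuring slide with its C-clip

TASK

Lock the measuring slide for transport: first, with the blue carriage still standing away from its end, press the orange C-clip mouth-down onto the bare part of the steel rod until it snaps fully home, grip tab upright. Then slide the clip along the rod so that the carriage is pushed fully home against the end block behind it, and leave the clip there snug against the carriage. Work gently: the clip must never press on the slide with more than about 20 N nor on the carriage with more than about 15 N, and the vial, the steel bush and the loupe stay where they are.

Things in the scene. Friction and masses are not known exactly. Their poses are not given: they have to be found in the camera images.
- clip: Loose orange plastic C-clip, 29 (x) x 24 (y) x 58 mm tall, about 50 g, symmetric under half a turn about z. Origin on its bore axis; y along the bore, z up through the tab. It starts standing on its jaw tips, origin 11.5 mm above the bench. Fully home on the rod, its origin lies on the rod axis; the rod then bears on a flat, hard seat 6 mm above the origin.
- clip_tab (a point): Middle of the clip's upright grip tab, 30 mm above the clip's origin. Tab 10 mm thick (clip's x), 24 mm wide (y), from 14 to 47 mm above the origin. Grip it across its thickness from above, fingertips at least 17 mm above the clip's origin.
- clip_mouth (a point): Middle of the clip's mouth, 3 mm below its origin, between two sprung jaws with rounded lips 10.6 mm apart, flared to 15 mm at the tips 11.5 mm below the origin. The 12 mm rod meets the jaws with the clip's origin about 10 mm above the rod axis; the push grows to some 4 to 12 N near 6 mm, then eases as it snaps in. Rigid cheeks above leave the rod 0.75 mm each side: farther off-centre it will not go home.
- rail: Measuring slide, fixed: grey base 70 (x) x 220 (y) mm, aluminium end blocks 34 x 16 mm at both y ends (inner faces 94 mm from the middle, tops 12 mm above the rod axis), a 12 mm steel rod along its y axis. Origin under the base's middle, 52 mm below the rod axis; z up. It stands at differing heights (up to 8 mm).
- rod_mid (a point): Middle of the rod, on its axis (axes as rail: y along the rod, z up).
- carriage (a joint): Distance (m) of the blue carriage from its home, where it stands against the end block at the rail's +y end; 0 = home, 0.06 = farthest. It slides with about 2.5 N friction and stops hard at 0; pushing clip and carriage together along the rod takes about 5 N.
- carriage_face (a point): Centre, on the rod axis, of the carriage's flat face that looks along the rail's -y, to the bare part of the rod. The carriage is a blue block 34 x 30 (y) x 24 mm round the rod, top 12 mm above the rod axis, with a brass knob. The clip touches it when the clip's origin is 12 mm from this point, along -y.
- vial: Orange and white vial, standing, 26 mm wide, 52 mm tall; origin under its middle. Bystander.
- bush: Grey steel bush, 28 mm wide, 20 mm tall; origin under its middle. Bystander.
- loupe: Black folding loupe 34 x 44 x 21 mm; origin under its middle. Bystander.

How it is judged:
By the outcome, as a careful person would: the job done as asked, in the order asked, and still so for the second after the job is handed in, with the robot touching nothing.
It also fails if it takes over 69 s, if anything falls off the work surface, if the arm or the gripper's body presses on something with over 40 N, if the wrist force passes 120 N, or if a joint passes its speed limit or range.

ROBOT

A 7-joint arm with a two-finger parallel gripper is mounted at the origin on a cart in front of the work surface, level with it; the furniture and walls round the work are solid. World frame = base frame: x ahead of the robot, y to its left, z up, the work surface at z = 0. Lengths are in m, angles in rad, forces in N, time in s.
With the tool pointing down it reaches from about 0.4 to 0.875 m from the base axis. Payload 6.5 kg.
Tool frame: the origin (TCP) lies between the finger pads; the fingertips stand 17 mm ahead of it and the grasp point (between the pads) lies 2 mm behind it (arm.tip_reach is the distance from the TCP to the fingertips, in m); z points along the fingers, y is the line along which they close (so a half turn about z gives the same grasp; the last joint's range is limited). The gripper opens to 88 mm and grips with 3 to 60 N. Pads are 18 mm wide; open, the fingers measure 123 mm over their backs; the gripper's body (75 mm by 187 mm) begins 45 mm behind the grasp point.
Start: joints at [-1.193, 0.536, -0.004, 1.538, 0.003, 1.067, -0.071], TCP at [0.279, 0.587, 0.256] pointing down, gripper open.
Joint ranges: [-2.7, 2.7], [-0.37, 2.16], [-1.27, 1.26], [0.24, 2.4], [-1.31, 4.45], [0.19, 1.91], [-2.76, 2.76]. Speed limits (rad/s): [2.39, 2.39, 3.14, 3.14, 3.14, 3.14, 3.14].

INTERFACE

Orientations are given as a rotation vector (axis times angle).
In Python, from workcell import arm, optics gives the robot as it stands. The module is installed in compiled form; this text tells all that it offers.
- The arm moves only by the tool jog_arm, never from a script. Its argument "increments" is a list of rows, each an object with "gripper": the opening, from 0 (shut) to 1 (fully open); "offset": the shift along the tool's x, y, z as a fraction of full scale, a list of three; "dr": the turn, a rotation vector about the tool's x, y, z as a fraction of full scale, a list of three. A call has 1 to 20 rows; each row shifts and turns the commanded pose from where the row before left it, along the tool's axes as they then stand; what a row does not reach is not made up. Full scale, the value 1, is 250 mm for a shift and 0.1 rad for a turn. A row lasts 1/12 s, in which the tool goes at most 41.7 mm and 7.16 degrees, less where a joint would pass 70% of its speed; a pose out of reach is approached as far as the arm can. A call with a number of a shift or a turn outside -1 to 1 is refused whole. A call with a gripper value outside its range is refused whole. The fingers move at their own pace and stop on an object; the grip force is fixed at half the most. Time passes only in rows, so rows that do not move let the fingers close. It gives the time, the measured TCP pose, the force, the opening and the grip force at its end, in the units of the state.
- arm.get_obs(): the state, without advancing time (a new reading comes with each control period).
- optics.capture(name): name is "scene" or "top" or "wrist"; returns the picture (420x560x3 uint8, blue, green, red); there is no depth.
- optics.camera_info(name): a dict with "vertical_fov" (degrees; the focal length in pixels is half the picture's height over the tangent of half this angle, whatever the lens; pixels are square), "cx", "cy" (the principal point, pixels), "R" (3x3) and "t" (3): a world point X has camera coordinates R X + t. Camera axes: x right, y down, z forward; pixel columns grow to the right and rows downward; lengths in m; the calibration is good to about 2 mm. A picture is of the moment at which its call begins: read the wrist's pose just before it. camera_info takes no time and is no camera call; for the wrist camera it gives the pose at the moment of the call.
- arm.sign_off(): hands the job in; it is judged then, once.
The state is a dict: "time": time; "qpos": joint angles; "dq": joint speeds; "joint_efforts": joint torques, N m; "position": TCP position; "ee_rot": TCP orientation; "force": force on the tool from outside, world axes, zero at the start; "torque": the same for the moment, N m; "grip_width": finger opening in m; "grasp_force": force on a finger pad.
Only numpy, scipy, OpenCV 4.12 (cv2) and the standard library are available. Lean on these libraries where they do the work, as an engineer would, in place of code of your own. Each camera call takes 0.05 s, during which the arm holds its last target. There are 200 camera calls.

## Working session

There is one attempt and no reset: what is moved stays moved. The work goes in short steps, Python scripts to look and compute and a tool call to move; the robot and the scene stay as the last step left them, time stands still between calls to the robot, and variables do not carry over. Pictures are saved under pics/ and viewed, at most 10 in all, crops included, and the job is handed in when it is done.

Besides the shell and the picture viewer there is one more tool, called after "Call:" by a JSON object that holds its "api" and its "payload", one argument or row to a line. jog_arm: Moves the arm, as the interface text tells. Shift numbers are shares of 250 mm and turn numbers shares of 0.1 rad, none past 1 either way. Its arguments: {"type":"object","properties":{"increments":{"type":"array","items":{"type":"object","properties":{"gripper":{"type":"number"},"offset":{"type":"array","items":{"type":"number","minimum":-1,"maximum":1}},"dr":{"type":"array","items":{"type":"number","minimum":-1,"maximum":1}}}}}},"required":["increments"]}

```bash
mkdir -p pics; cat > h.py <<'E'
import numpy as np, cv2
from workcell import arm, optics
def cam(n):
    c=optics.camera_info(n); f=210/np.tan(np.radians(c["vertical_fov"])/2)
    return f,c["cx"],c["cy"],np.array(c["R"]),np.array(c["t"]).ravel()
def ray(C,u,v):
    f,cx,cy,R,t=C; return -R.T@t, R.T@np.array([(u-cx)/f,(v-cy)/f,1])
def onz(C,u,v,z):
    o,d=ray(C,u,v); return o+d*(z-o[2])/d[2]
def proj(C,X):
    f,cx,cy,R,t=C; p=R@np.array(X)+t; return f*p[0]/p[2]+cx, f*p[1]/p[2]+cy
def tri(C1,p1,C2,p2):
    o1,d1=ray(C1,*p1);o2,d2=ray(C2,*p2)
    s=np.linalg.lstsq(np.c_[d1,-d2],o2-o1,rcond=None)[0]
    a,b=o1+s[0]*d1,o2+s[1]*d2; return (a+b)/2,np.linalg.norm(a-b)
E
python3 - <<'E'
from h import *
print(arm.get_obs(), arm.tip_reach)
ims=[]
for n in("scene","top"):
    i=optics.capture(n); cv2.imwrite(f"pics/{n}0.png",i); C=cam(n); print(n,C[:3],-C[3].T@C[4],C[3].round(3).tolist())
E
```

```text
{'time': 0.0, 'qpos': array([-1.19313136,  0.53714413, -0.00443389,  1.53888037,  0.00260275,
        1.06725925, -0.07122042]), 'dq': array([ 9.99412315e-04,  1.20495352e-03, -1.17644928e-03, -3.47230332e-04,
        9.85139897e-04, -7.18605807e-05,  1.56512844e-03]), 'joint_efforts': array([-4.63830238e-04, -5.70976353e+01,  9.90535654e-01, -2.51599360e+01,
       -5.62739256e-02,  1.78152113e-02,  1.54662062e-04]), 'position': array([0.27889894, 0.58648249, 0.25485053]), 'ee_rot': array([-6.91383274e-01, -3.06431917e+00,  2.61922607e-03]), 'force': array([ 0.12700591, -0.36086509,  0.33084553]), 'torque': array([ 0.00491457, -0.02546124, -0.02814734]), 'grasp_force': 0.0, 'grip_width': 0.08800281623857939} 0.017
scene (np.float64(433.4703512997574), 276.58001824733435, 203.93056145824593) [ 0.05555403 -0.30569788  0.64411489] [[0.538, -0.843, -0.004], [-0.569, -0.359, -0.74], [0.622, 0.401, -0.673]]
top (np.float64(401.90998336793416), 284.0600196312361, 219.29158724077476) [0.48527168 0.02950672 0.96014636] [[-0.017, -1.0, 0.006], [-0.993, 0.016, -0.119], [0.118, -0.008, -0.993]]
```

View pics/scene0.png

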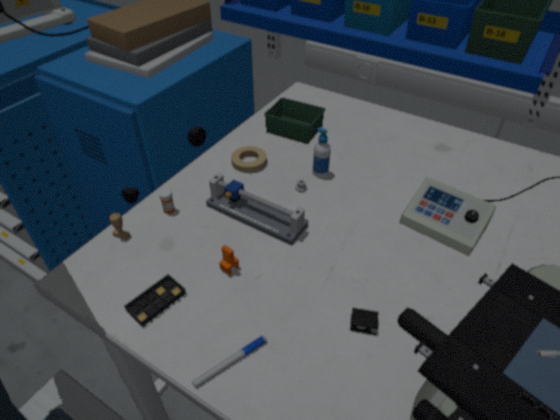

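View pics/top0.png

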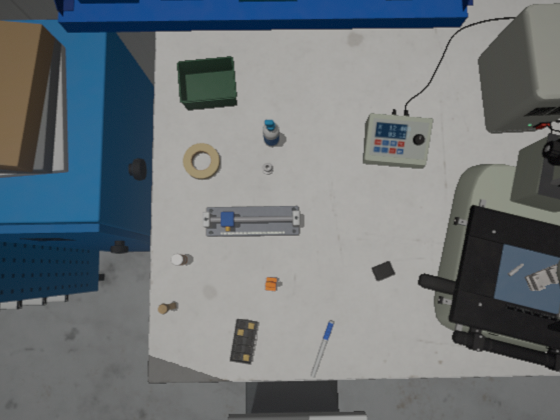

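The scene view shows the rail at about (257,208), with the carriage at (234,190) near its left end and the clip at (229,260). In the top view the rail runs from (205,221) to (300,220), the carriage is at (228,219), the clip at (271,284), and the vial (178,259), bush (267,168) and loupe (383,270) are well clear. So the rail's +y end is on the left, which is about world +y.

```bash
python3 - <<'E'
from h import *
S,T=cam("scene"),cam("top")
s,t=cv2.imread("pics/scene0.png"),cv2.imread("pics/top0.png")
def blob(im,lo,hi,box):
    h=cv2.cvtColor(im,cv2.COLOR_BGR2HSV); m=cv2.inRange(h,lo,hi); k=np.zeros_like(m); x0,y0,x1,y1=box; k[y0:y1,x0:x1]=m[y0:y1,x0:x1]
    n,l,st,c=cv2.connectedComponentsWithStats(k); i=1+st[1:,4].argmax(); return st[i],c[i]
O=((3,150,90),(20,255,255)); B=((100,120,50),(125,255,255))
for nm,col,bs,bt in(("clip",O,(205,235,250,285),(255,265,290,300)),("carr",B,(215,170,250,205),(215,205,242,235))):
    a,b=blob(s,*col,bs),blob(t,*col,bt); print(nm,a,b,tri(S,a[1],T,b[1]))
# rail corners on top image, rod
for u,v in((205,207),(299,207),(299,236),(205,236)): print(onz(T,u,v,.02))
for u,v in((213,219),(292,218)): print(onz(T,u,v,.056))
W=cam("wrist");o=arm.get_obs()
from scipy.spatial.transform import Rotation as Ro
R=Ro.from_rotvec(o["ee_rot"]).as_matrix(); print("tool R",R.round(3).tolist()); print("cam in tool",R.T@(-W[3].T@W[4]-o["position"]),(W[3]@R).round(3).tolist(),W[:3])
def zoom(im,b,k): x0,y0,x1,y1=b; return cv2.resize(im[y0:y1,x0:x1],None,fx=k,fy=k,interpolation=cv2.INTER_CUBIC)
a=zoom(s,(200,165,315,290),4.6);b=zoom(t,(195,195,310,300),4.6)[:,:260]
cv2.imwrite("pics/z.png",cv2.resize(np.hstack([a[:480],cv2.resize(b,(260,480))]),None,fx=1,fy=1))
E
```

```text
clip (array([220, 259,  12,  10,  69], dtype=int32), array([225.2173913 , 263.69565217])) (array([266, 278,  10,  12, 110], dtype=int32), array([270.58181818, 283.5       ])) (array([0.44660016, 0.0578266 , 0.01647112]), np.float64(0.0054215501041853095))
carr (array([224, 181,  19,  13, 139], dtype=int32), array([233.34532374, 186.65467626])) (array([221, 212,  13,  14, 170], dtype=int32), array([226.71764706, 218.55294118])) (array([0.59723784, 0.15186881, 0.05525209]), np.float64(0.0008069883480189088))
[0.62964639 0.20820903 0.02      ]
[ 0.62613206 -0.01381517  0.02      ]
[ 0.55741491 -0.01236251  0.02      ]
[0.56099541 0.20775838 0.02      ]
[0.59637111 0.18310192 0.056     ]
[0.59579091 0.00424577 0.056     ]
tool R [[-0.903, 0.429, -0.001], [0.429, 0.903, -0.001], [-0.0, -0.001, -1.0]]
cam in tool [ 6.88589593e-02 -3.60823643e-05 -1.29485055e-01] [[0.0, 1.0, 0.0], [-0.963, 0.0, -0.27], [-0.27, 0.0, 0.963]] (np.float64(326.8405132068371), 277.6717670854128, 210.11618822796666)
```

View pics/z.png

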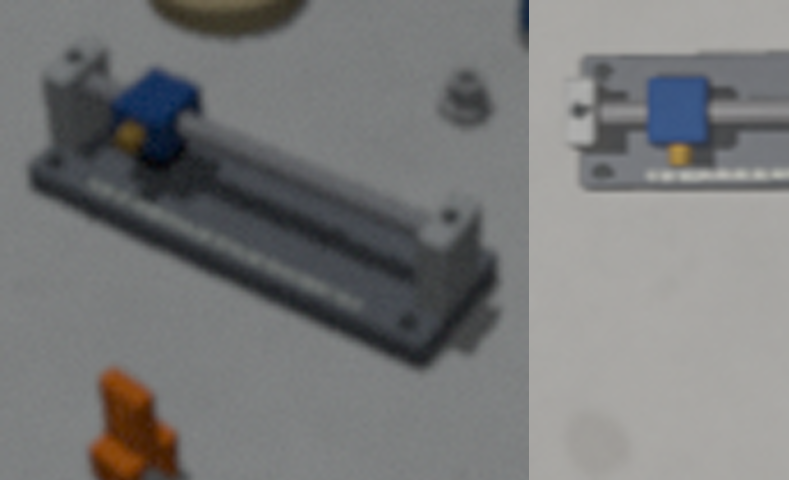

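Call:
{"api": "jog_arm", "payload": {
  "increments": [
    {"offset": [-0.08,-0.08,0],"gripper": 1},
    {"offset": [-0.09,-0.09,0]},
    {"offset": [-0.09,-0.09,0]},
    {"offset": [-0.09,-0.09,0]},
    {"offset": [-0.09,-0.09,0]},
    {"offset": [-0.09,-0.09,0]},
    {"offset": [-0.09,-0.09,0]},
    {"offset": [-0.09,-0.09,0]},
    {"offset": [-0.09,-0.09,0]},
    {"offset": [-0.09,-0.09,0]},
    {"offset": [-0.09,-0.09,0]},
    {"offset": [-0.09,-0.09,0]},
    {"offset": [-0.09,-0.09,0]},
    {"offset": [-0.09,-0.09,0]},
    {"offset": [-0.09,-0.09,0]},
    {"offset": [-0.09,-0.09,0]},
    {"offset": [-0.09,-0.09,0]},
    {"offset": [0,0,0]},
    {"offset": [0,0,0]}
  ]
}}

```text
invalid input at $.increments[0]: expected keys gripper, offset, dr
```

The crop shows the rail with the carriage partway along the rod, standing off the left block, with its brass knob on the near side. The clip stands upright with its axes roughly along the world axes.

Call:
{"api": "jog_arm", "payload": {
  "increments": [
    {"offset": [-0.08,-0.08,0],"gripper": 1,"dr": [0,0,0]},
    {"offset": [-0.09,-0.09,0],"gripper": 1,"dr": [0,0,0]},
    {"offset": [-0.09,-0.09,0],"gripper": 1,"dr": [0,0,0]},
    {"offset": [-0.09,-0.09,0],"gripper": 1,"dr": [0,0,0]},
    {"offset": [-0.09,-0.09,0],"gripper": 1,"dr": [0,0,0]},
    {"offset": [-0.09,-0.09,0],"gripper": 1,"dr": [0,0,0]},
    {"offset": [-0.09,-0.09,0],"gripper": 1,"dr": [0,0,0]},
    {"offset": [-0.09,-0.09,0],"gripper": 1,"dr": [0,0,0]},
    {"offset": [-0.09,-0.09,0],"gripper": 1,"dr": [0,0,0]},
    {"offset": [-0.09,-0.09,0],"gripper": 1,"dr": [0,0,0]},
    {"offset": [-0.09,-0.09,0],"gripper": 1,"dr": [0,0,0]},
    {"offset": [-0.09,-0.09,0],"gripper": 1,"dr": [0,0,0]},
    {"offset": [-0.09,-0.09,0],"gripper": 1,"dr": [0,0,0]},
    {"offset": [-0.09,-0.09,0],"gripper": 1,"dr": [0,0,0]},
    {"offset": [-0.09,-0.09,0],"gripper": 1,"dr": [0,0,0]},
    {"offset": [-0.09,-0.09,0],"gripper": 1,"dr": [0,0,0]},
    {"offset": [-0.09,-0.09,0],"gripper": 1,"dr": [0,0,0]},
    {"offset": [-0.09,-0.09,0],"gripper": 1,"dr": [0,0,0]}
  ]
}}

```text
time: 1.6
position: [0.4698, 0.0491, 0.2556]
ee_rot: [-0.691, -3.064, 0.0]
force: [0.4, 0.9, -1.1]
grip_width: 0.088
grasp_force: 0.0
```

Call:
{"api": "jog_arm", "payload": {
  "increments": [
    {"offset": [0,0,0],"gripper": 1,"dr": [0,0,0.94]},
    {"offset": [0,0,0],"gripper": 1,"dr": [0,0,0.94]},
    {"offset": [0,0,0],"gripper": 1,"dr": [0,0,0.94]},
    {"offset": [0,0,0],"gripper": 1,"dr": [0,0,0.94]},
    {"offset": [0,0,0],"gripper": 1,"dr": [0,0,0.94]},
    {"offset": [0,0,0],"gripper": 1,"dr": [0,0,0.94]},
    {"offset": [0,0,0],"gripper": 1,"dr": [0,0,0.94]},
    {"offset": [0,0,0],"gripper": 1,"dr": [0,0,0.94]},
    {"offset": [0,0,0],"gripper": 1,"dr": [0,0,0.94]},
    {"offset": [0,0,0],"gripper": 1,"dr": [0,0,0.94]},
    {"offset": [0,0,0],"gripper": 1,"dr": [0,0,0.94]},
    {"offset": [0,0,0],"gripper": 1,"dr": [0,0,0.94]},
    {"offset": [0,0,0],"gripper": 1,"dr": [0,0,0]}
  ]
}}

```text
time: 2.68
position: [0.4696, 0.0507, 0.2555]
ee_rot: [-2.226, -2.217, 0.001]
force: [-0.9, -0.2, -0.9]
grip_width: 0.088
grasp_force: 0.0
```

```bash
python3 - <<'E'
from h import *
o=arm.get_obs(); print(o["time"],o["position"],o["ee_rot"],o["qpos"])
C=cam("wrist");np.savez("w1.npz",a=np.r_[C[:3]],R=C[3],t=C[4])
cv2.imwrite("pics/w1.png",optics.capture("wrist"))
print("clip px",proj(C,(.447,.058,.02)),"rail",proj(C,(.5945,.0975,.055)))
E
```

```text
2.6833 [0.46955654 0.05071792 0.2554935 ] [-2.22591207e+00 -2.21671203e+00  8.40099412e-04] [-0.5649143   0.2423585   0.42280406  2.01310052 -0.1247304   0.91107016
 -0.08049282]
clip px (np.float64(257.4626954631379), np.float64(175.5722073199702)) rail (np.float64(403.4957836987551), np.float64(141.41869484521044))
```

View pics/w1.png

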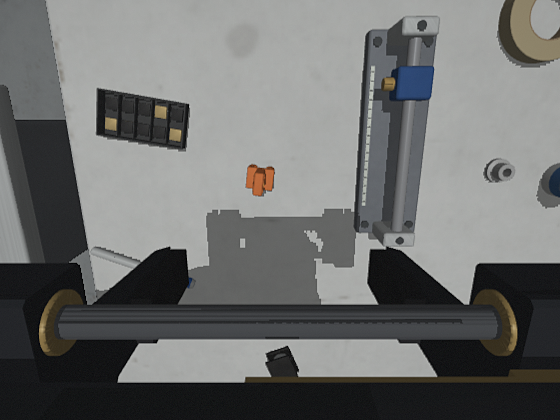

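The wrist view shows the clip at (260,180), the rod running from (417,40) to (400,235), the carriage at (413,83) and the bush at (500,170). The tool is roughly aligned with the rail.

```bash
cat >> h.py <<'E'
def load(f):
    d=np.load(f); return (*d["a"],d["R"],d["t"])
def snap(k,n="wrist"):
    C=cam(n); np.savez(f"{k}.npz",a=np.r_[C[:3]],R=C[3],t=C[4]); im=optics.capture(n); cv2.imwrite(f"pics/{k}.png",im); return C,im
E
python3 - <<'E'
from h import *
C=load("w1.npz"); im=cv2.imread("pics/w1.png")
h=cv2.cvtColor(im,cv2.COLOR_BGR2HSV); m=cv2.inRange(h,(3,150,60),(20,255,255)); m[:150]=0;m[210:]=0;m[:,:230]=0;m[:,290:]=0
print(cv2.boundingRect(m))
for p in((260,172),): print(onz(C,*p,.058),onz(C,*p,.03))
# rod edges: gradient across rows
g=cv2.cvtColor(im,cv2.COLOR_BGR2GRAY).astype(int)
for v in(115,150,190,220): print(v,g[v,385:430].tolist())
a=cv2.resize(im[150:210,225:295],None,fx=8,fy=8,interpolation=cv2.INTER_CUBIC); cv2.imwrite("pics/c1.png",a)
E
```

```text
(246, 165, 28, 31)
[0.45205709 0.06805781 0.058     ] [0.45049196 0.06362079 0.03      ]
115 [107, 108, 106, 105, 112, 66, 59, 61, 62, 60, 60, 60, 61, 59, 59, 60, 51, 72, 90, 100, 106, 113, 120, 136, 133, 125, 121, 116, 106, 91, 98, 100, 99, 98, 98, 99, 99, 99, 99, 98, 101, 88, 118, 172, 174]
150 [105, 111, 65, 59, 60, 59, 61, 60, 59, 61, 59, 60, 60, 56, 78, 93, 103, 111, 114, 123, 133, 126, 122, 119, 113, 92, 99, 99, 100, 99, 100, 100, 102, 101, 100, 101, 101, 89, 118, 170, 172, 169, 169, 170, 169]
190 [57, 59, 59, 60, 59, 60, 62, 60, 60, 60, 74, 92, 102, 108, 114, 121, 127, 125, 122, 118, 110, 97, 101, 103, 102, 101, 101, 101, 99, 101, 101, 102, 99, 85, 173, 177, 174, 173, 174, 174, 172, 172, 172, 172, 172]
220 [59, 60, 62, 62, 62, 61, 63, 72, 88, 102, 110, 115, 120, 124, 123, 122, 119, 110, 87, 101, 107, 91, 89, 89, 90, 91, 99, 103, 102, 87, 132, 174, 174, 174, 172, 171, 171, 171, 171, 172, 172, 170, 172, 171, 171]
```

View pics/c1.png

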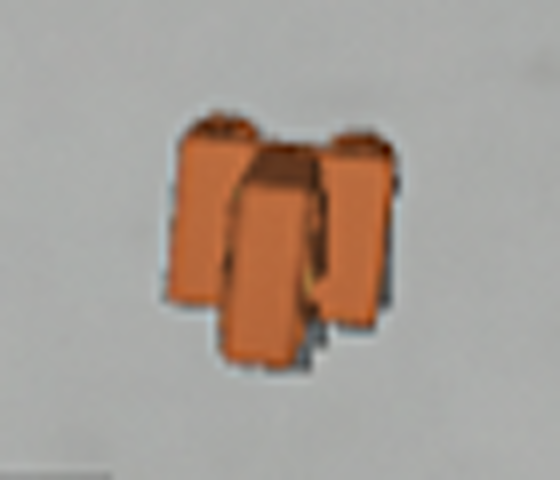

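The crop shows the clip's tab-top rectangle with corners near (255.2,172.8), (263.8,173.5), (261.9,195.6) and (252.8,194.8) in the full picture, turned a few degrees.

```bash
python3 - <<'E'
from h import *
C=load("w1.npz")
P=np.array([onz(C,u,v,.0585) for u,v in((255.2,172.8),(263.8,173.5),(261.9,195.6),(252.8,194.8))])
print(P.round(4),P.mean(0)); 
for a,b in((3,0),(2,1),(0,1),(3,2)):
    d=P[b]-P[a]; print(np.linalg.norm(d),np.degrees(np.arctan2(d[1],d[0])))
for z in(.052,.06):
    Q=[onz(C,u,v,z) for u,v in((408,115),(404.7,150),(400.6,190),(397.6,220))]; d=Q[0]-Q[-1]; print(np.round(Q,4).tolist(),np.degrees(np.arctan2(d[1],d[0])))
    print(z,"blk/carr y",[onz(C,u,v,z+.012)[:2] for u,v in((417,34),(414,67),(411,98),(402,235))])
E
```

```text
[[0.4472 0.0673 0.0585]
 [0.4559 0.0666 0.0585]
 [0.4536 0.0438 0.0585]
 [0.4443 0.0447 0.0585]] [0.45024648 0.05561118 0.0585    ]
0.0228556915736147 82.54373202436987
0.022911426642009312 84.24862644588778
0.008667073565737916 -4.901172271355757
0.009346324123463999 -5.366684601805698
[[0.5975, 0.1226, 0.052], [0.5977, 0.0888, 0.052], [0.5976, 0.0477, 0.052], [0.5976, 0.0151, 0.052]] 90.03984768164754
0.052 blk/carr y [array([0.59373067, 0.19141923]), array([0.5940151 , 0.16438026]), array([0.59412662, 0.13770813]), array([0.59912682, 0.0024548 ])]
[[0.5944, 0.1226, 0.06], [0.5946, 0.0896, 0.06], [0.5945, 0.0495, 0.06], [0.5945, 0.0176, 0.06]] 90.03984768164756
0.06 blk/carr y [array([0.59065527, 0.1896361 ]), array([0.59093261, 0.16327102]), array([0.59104136, 0.13726365]), array([0.59591693, 0.00538124])]
```

Call:
{"api": "jog_arm", "payload": {
  "increments": [
    {"offset": [0.01,-0.038,0.09],"gripper": 1,"dr": [0,0,0]},
    {"offset": [0.01,-0.04,0.09],"gripper": 1,"dr": [0,0,0]},
    {"offset": [0,0,0.09],"gripper": 1,"dr": [0,0,0]},
    {"offset": [0,0,0.09],"gripper": 1,"dr": [0,0,0]},
    {"offset": [0,0,0.09],"gripper": 1,"dr": [0,0,0.57]},
    {"offset": [0,0,0.09],"gripper": 1,"dr": [0,0,0.56]},
    {"offset": [0,0,0],"gripper": 1,"dr": [0,0,0]},
    {"offset": [0,0,0],"gripper": 1,"dr": [0,0,0]}
  ]
}}

```text
time: 3.4
position: [0.4496, 0.0554, 0.1203]
ee_rot: [-2.34, -2.095, 0.004]
force: [0.8, -0.4, -0.1]
grip_width: 0.0875
grasp_force: 0.0
```

```bash
python3 - <<'E'
from h import *
o=arm.get_obs(); print(o["position"],o["ee_rot"],o["force"])
C,im=snap("w2")
print(proj(C,(.4502,.0556,.0585)))
E
```

```text
[0.44957238 0.05544713 0.12028026] [-2.34002611 -2.0946677   0.00376925] [ 0.84001526 -0.44143293 -0.1248901 ]
(np.float64(278.24361917042734), np.float64(233.78795381111726))
```

View pics/w2.png

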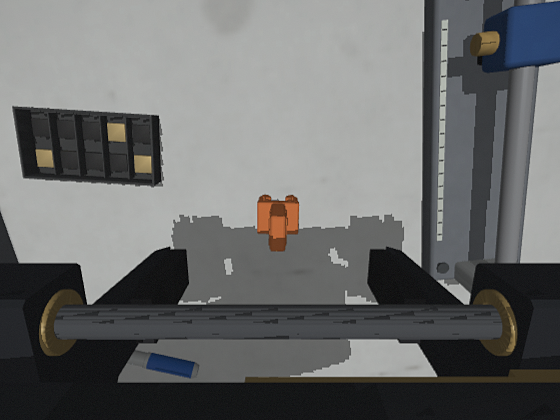

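The tab is centred at about (278,235), matching the prediction, and it is square to the tool. I'll descend and grip.

Call:
{"api": "jog_arm", "payload": {
  "increments": [
    {"offset": [0,0,0.08],"gripper": 1,"dr": [0,0,0]},
    {"offset": [0,0,0.08],"gripper": 1,"dr": [0,0,0]},
    {"offset": [0,0,0.08],"gripper": 1,"dr": [0,0,0]},
    {"offset": [0,0,0.048],"gripper": 1,"dr": [0,0,0]},
    {"offset": [0,0,0],"gripper": 0.6,"dr": [0,0,0]},
    {"offset": [0,0,0],"gripper": 0.3,"dr": [0,0,0]},
    {"offset": [0,0,0],"gripper": 0,"dr": [0,0,0]},
    {"offset": [0,0,0],"gripper": 0,"dr": [0,0,0]},
    {"offset": [0,0,0],"gripper": 0,"dr": [0,0,0]},
    {"offset": [0,0,0],"gripper": 0,"dr": [0,0,0]},
    {"offset": [0,0,0],"gripper": 0,"dr": [0,0,0]},
    {"offset": [0,0,0],"gripper": 0,"dr": [0,0,0]},
    {"offset": [0,0,0],"gripper": 0,"dr": [0,0,0]},
    {"offset": [0,0,0],"gripper": 0,"dr": [0,0,0]},
    {"offset": [0,0,0],"gripper": 0,"dr": [0,0,0]},
    {"offset": [0,0,0],"gripper": 0,"dr": [0,0,0]}
  ]
}}

```text
time: 4.78
position: [0.4502, 0.0557, 0.0487]
ee_rot: [-2.344, -2.091, 0.0]
force: [0.2, 0.9, -0.1]
grip_width: 0.0104
grasp_force: 0.9
```

Call:
{"api": "jog_arm", "payload": {
  "increments": [
    {"offset": [0,0,0],"gripper": 0,"dr": [0,0,0]},
    {"offset": [0,0,-0.02],"gripper": 0,"dr": [0,0,0]},
    {"offset": [0,0,-0.06],"gripper": 0,"dr": [0,0,0]},
    {"offset": [0,0,-0.09],"gripper": 0,"dr": [0,0,0]},
    {"offset": [0,0,-0.09],"gripper": 0,"dr": [0,0,0]},
    {"offset": [0,0,-0.09],"gripper": 0,"dr": [0,0,0]},
    {"offset": [0,0,-0.09],"gripper": 0,"dr": [0,0,-0.572]},
    {"offset": [0,0,0],"gripper": 0,"dr": [0,0,-0.572]},
    {"offset": [0.016,0.1,0],"gripper": 0,"dr": [0,0,0]},
    {"offset": [0.016,0.1,0],"gripper": 0,"dr": [0,0,0]},
    {"offset": [0.016,0.1,0],"gripper": 0,"dr": [0,0,0]},
    {"offset": [0.016,0.1,0],"gripper": 0,"dr": [0,0,0]},
    {"offset": [0.016,0.1,0],"gripper": 0,"dr": [0,0,0]},
    {"offset": [0,0.08,0],"gripper": 0,"dr": [0,0,0]},
    {"offset": [0,0,0],"gripper": 0,"dr": [0,0,0]},
    {"offset": [0,0,0],"gripper": 0,"dr": [0,0,0]}
  ]
}}

```text
time: 6.12
position: [0.5955, 0.0755, 0.1586]
ee_rot: [2.221, 2.221, -0.001]
force: [-0.5, -0.2, -0.9]
grip_width: 0.0098
grasp_force: 30.0
```

```bash
python3 - <<'E'
from h import *
o=arm.get_obs(); print(o["position"],o["ee_rot"],o["force"],o["torque"])
C,im=snap("w3"); snap("s3","scene")
E
```

```text
[0.59552437 0.07545644 0.15862254] [ 2.22117974e+00  2.22129623e+00 -8.30556204e-04] [-0.49544068 -0.21966634 -0.92335449] [-0.08261627  0.06648606  0.01186799]
```

View pics/w3.png

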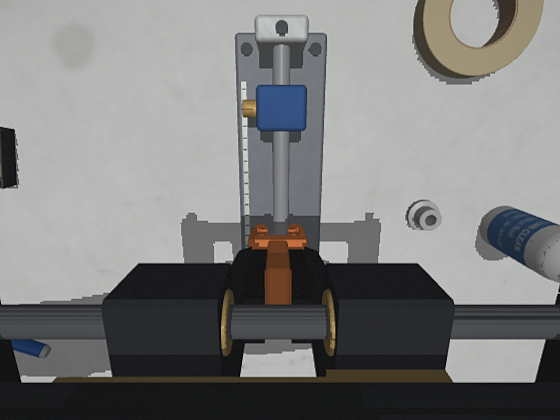

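The clip is held upright over the bare rod, centred at about column 278. The rod lies near column 281 from row 45 to 225, and the carriage spans rows 85–131.

```bash
python3 - <<'E'
from h import *
C=load("w3.npz"); im=cv2.imread("pics/w3.png"); g=cv2.cvtColor(im,cv2.COLOR_BGR2GRAY).astype(float)
gs=cv2.GaussianBlur(g,(0,0),1)
for v in(65,145,165,185,205,215): print(v,g[v,264:300].astype(int).tolist())
h=cv2.cvtColor(im,cv2.COLOR_BGR2HSV); m=cv2.inRange(h,(3,120,40),(20,255,255))
for v in(236,242,246,262,270,280,290): 
    c=np.where(m[v,240:320])[0]+240; print(v,c.min() if len(c) else 0,c.max() if len(c) else 0)
S=load("s3.npz");
E
```

```text
65 [69, 68, 67, 66, 66, 68, 68, 65, 64, 95, 109, 114, 121, 125, 129, 135, 149, 164, 149, 134, 129, 125, 121, 115, 108, 95, 62, 64, 67, 67, 67, 68, 67, 65, 68, 69]
145 [120, 120, 119, 120, 119, 118, 120, 126, 69, 86, 107, 116, 122, 126, 130, 135, 141, 147, 139, 132, 129, 124, 118, 110, 98, 82, 118, 119, 117, 117, 119, 118, 117, 118, 118, 118]
165 [118, 116, 117, 117, 118, 118, 119, 120, 103, 89, 105, 116, 121, 125, 130, 134, 139, 141, 136, 132, 129, 122, 118, 110, 92, 94, 116, 117, 117, 115, 116, 116, 117, 117, 116, 116]
185 [117, 117, 116, 116, 117, 116, 116, 116, 118, 90, 104, 116, 121, 127, 131, 135, 137, 138, 136, 132, 128, 122, 118, 110, 84, 116, 118, 118, 116, 117, 116, 116, 117, 117, 116, 116]
205 [114, 116, 115, 116, 115, 114, 115, 115, 119, 88, 102, 115, 121, 126, 130, 134, 136, 136, 135, 132, 127, 121, 118, 108, 74, 113, 118, 116, 117, 117, 115, 114, 114, 115, 116, 115]
215 [71, 64, 64, 65, 65, 64, 62, 100, 103, 89, 104, 114, 121, 126, 129, 133, 136, 136, 134, 131, 128, 122, 116, 108, 82, 66, 65, 64, 62, 101, 105, 105, 103, 103, 103, 104]
236 250 305
242 248 307
246 248 306
262 266 289
270 265 291
280 264 291
290 265 291
```

Call:
{"api": "jog_arm", "payload": {
  "increments": [
    {"offset": [0,0.0088,0.04],"gripper": 0,"dr": [0,0,0]},
    {"offset": [0,0,0.06],"gripper": 0,"dr": [0,0,0]},
    {"offset": [0,0,0.054],"gripper": 0,"dr": [0,0,0]},
    {"offset": [0,0,0],"gripper": 0,"dr": [0,0,0]},
    {"offset": [0,0,0],"gripper": 0,"dr": [0,0,0]},
    {"offset": [0,0,0],"gripper": 0,"dr": [0,0,0]}
  ]
}}

```text
time: 6.72
position: [0.5975, 0.0757, 0.1204]
ee_rot: [2.221, 2.222, -0.0]
force: [0.2, 0.6, 0.6]
grip_width: 0.0096
grasp_force: 30.0
```

```bash
python3 - <<'E'
from h import *
o=arm.get_obs(); print(o["position"],o["ee_rot"],o["force"],o["torque"])
C,im=snap("w4"); g=cv2.cvtColor(im,cv2.COLOR_BGR2GRAY).astype(float)
h=cv2.cvtColor(im,cv2.COLOR_BGR2HSV); m=cv2.inRange(h,(3,120,40),(20,255,255))
for v in(100,120,140,160,180,195,210,220): print(v,g[v,262:296].astype(int).tolist())
for v in range(225,300,8): 
    c=np.where(m[v,235:325])[0]+235; print(v,c.min() if len(c) else 0,c.max() if len(c) else 0)
_,s=snap("s4","scene")
u,v=map(int,proj(cam("scene"),(.5977,.0755,.08))); print(u,v)
a=cv2.resize(s[max(v-45,0):v+45,u-55:u+55],(550,450),interpolation=cv2.INTER_CUBIC); cv2.imwrite("pics/b4.png",np.hstack([a,cv2.resize(im[90:330,210:350],None,fx=1.7,fy=1.875)[:450]]))
E
```

```text
[0.59750419 0.07569598 0.12040628] [ 2.22096831e+00  2.22176696e+00 -3.49817559e-05] [0.24659126 0.58694079 0.60178069] [-0.02774287 -0.00426408 -0.0471794 ]
100 [79, 80, 80, 81, 81, 81, 80, 82, 80, 81, 81, 81, 79, 81, 80, 81, 80, 80, 82, 80, 79, 80, 79, 79, 80, 79, 80, 80, 79, 80, 80, 79, 80, 80]
120 [79, 78, 79, 77, 78, 77, 80, 79, 79, 78, 80, 81, 79, 80, 80, 81, 81, 79, 81, 80, 80, 80, 81, 80, 80, 80, 79, 80, 79, 79, 78, 79, 78, 82]
140 [68, 69, 70, 68, 69, 66, 65, 96, 111, 118, 124, 127, 130, 135, 138, 143, 152, 147, 137, 133, 131, 127, 123, 119, 111, 98, 68, 65, 67, 68, 68, 67, 68, 68]
160 [119, 120, 119, 119, 121, 123, 93, 94, 109, 116, 123, 126, 130, 134, 137, 140, 147, 143, 137, 134, 130, 125, 123, 117, 108, 86, 105, 118, 119, 118, 120, 120, 119, 119]
180 [119, 120, 118, 119, 120, 121, 108, 92, 105, 117, 123, 125, 131, 134, 137, 139, 143, 141, 137, 135, 129, 125, 122, 116, 107, 87, 119, 121, 120, 120, 120, 120, 118, 117]
195 [119, 118, 118, 118, 118, 120, 102, 89, 105, 115, 123, 127, 131, 134, 136, 139, 143, 138, 137, 134, 130, 126, 121, 116, 105, 74, 115, 120, 118, 119, 118, 119, 118, 117]
210 [119, 119, 119, 119, 117, 120, 124, 92, 102, 117, 122, 125, 130, 133, 136, 137, 140, 138, 136, 132, 129, 125, 120, 115, 103, 71, 117, 120, 119, 118, 117, 118, 118, 117]
220 [66, 68, 69, 67, 69, 68, 64, 88, 106, 116, 119, 125, 130, 133, 136, 138, 140, 137, 135, 132, 129, 125, 121, 114, 107, 72, 67, 68, 69, 67, 68, 67, 68, 68]
225 256 299
233 250 304
241 248 306
249 252 303
257 267 288
265 266 289
273 264 291
281 264 291
289 265 291
297 265 291
262 190
```

View pics/b4.png

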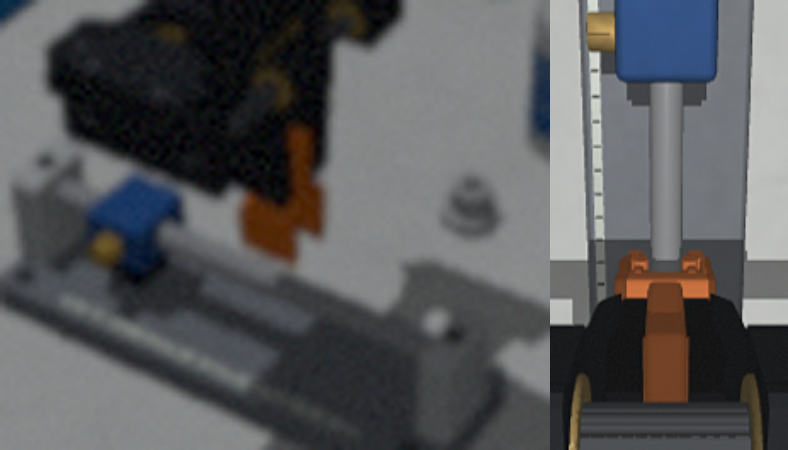

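The left half shows the clip held upright above the rod. In the wrist half the clip straddles the rod: rod centre is at column 278.0 and the clip's at about 277.4, so I'll add roughly 0.25 mm in +x and descend.

Call:
{"api": "jog_arm", "payload": {
  "increments": [
    {"offset": [0,0.001,0.02],"gripper": 0,"dr": [0,0,0]},
    {"offset": [0,0,0.02],"gripper": 0,"dr": [0,0,0]},
    {"offset": [0,0,0.008],"gripper": 0,"dr": [0,0,0]},
    {"offset": [0,0,0],"gripper": 0,"dr": [0,0,0]},
    {"offset": [0,0,0],"gripper": 0,"dr": [0,0,0]},
    {"offset": [0,0,0],"gripper": 0,"dr": [0,0,0]}
  ]
}}

```text
time: 7.32
position: [0.5978, 0.0758, 0.1082]
ee_rot: [2.221, 2.222, -0.0]
force: [-0.0, 0.2, 0.4]
grip_width: 0.0096
grasp_force: 30.0
```

Call:
{"api": "jog_arm", "payload": {
  "increments": [
    {"offset": [0,0,0.004],"gripper": 0,"dr": [0,0,0]},
    {"offset": [0,0,0.004],"gripper": 0,"dr": [0,0,0]},
    {"offset": [0,0,0.004],"gripper": 0,"dr": [0,0,0]},
    {"offset": [0,0,0],"gripper": 0,"dr": [0,0,0]}
  ]
}}

```text
time: 7.65
position: [0.5976, 0.0758, 0.105]
ee_rot: [-2.221, -2.222, 0.0]
force: [0.1, 0.4, 0.1]
grip_width: 0.0099
grasp_force: 30.0
```

Call:
{"api": "jog_arm", "payload": {
  "increments": [
    {"offset": [0,0,0.004],"gripper": 0,"dr": [0,0,0]},
    {"offset": [0,0,0.004],"gripper": 0,"dr": [0,0,0]},
    {"offset": [0,0,0],"gripper": 0,"dr": [0,0,0]}
  ]
}}

```text
time: 7.9
position: [0.5976, 0.0758, 0.103]
ee_rot: [-2.221, -2.222, 0.0]
force: [-0.6, -0.6, 0.0]
grip_width: 0.0099
grasp_force: 30.0
```

Call:
{"api": "jog_arm", "payload": {
  "increments": [
    {"offset": [0,0,0.004],"gripper": 0,"dr": [0,0,0]},
    {"offset": [0,0,0.004],"gripper": 0,"dr": [0,0,0]},
    {"offset": [0,0,0],"gripper": 0,"dr": [0,0,0]}
  ]
}}

```text
time: 8.15
position: [0.5976, 0.0758, 0.101]
ee_rot: [-2.221, -2.222, 0.0]
force: [-0.4, -0.1, -0.4]
grip_width: 0.0097
grasp_force: 30.0
```

Call:
{"api": "jog_arm", "payload": {
  "increments": [
    {"offset": [0,0,0.004],"gripper": 0,"dr": [0,0,0]},
    {"offset": [0,0,0],"gripper": 0,"dr": [0,0,0]}
  ]
}}

```text
time: 8.32
position: [0.5977, 0.0758, 0.1001]
ee_rot: [-2.221, -2.222, 0.0]
force: [-0.9, -0.6, -0.4]
grip_width: 0.01
grasp_force: 30.0
```

Call:
{"api": "jog_arm", "payload": {
  "increments": [
    {"offset": [0,0,0.004],"gripper": 0,"dr": [0,0,0]},
    {"offset": [0,0,0],"gripper": 0,"dr": [0,0,0]}
  ]
}}

```text
time: 8.48
position: [0.5977, 0.0758, 0.0991]
ee_rot: [-2.221, -2.222, 0.0]
force: [-0.6, 0.8, -0.1]
grip_width: 0.0095
grasp_force: 30.0
```

Call:
{"api": "jog_arm", "payload": {
  "increments": [
    {"offset": [0,0,0.004],"gripper": 0,"dr": [0,0,0]},
    {"offset": [0,0,0],"gripper": 0,"dr": [0,0,0]}
  ]
}}

```text
time: 8.65
position: [0.5977, 0.0758, 0.0981]
ee_rot: [-2.221, -2.222, 0.0]
force: [-0.6, 0.3, -0.3]
grip_width: 0.01
grasp_force: 30.0
```

Call:
{"api": "jog_arm", "payload": {
  "increments": [
    {"offset": [0,0,0.004],"gripper": 0,"dr": [0,0,0]},
    {"offset": [0,0,0],"gripper": 0,"dr": [0,0,0]}
  ]
}}

```text
time: 8.82
position: [0.5977, 0.0758, 0.0971]
ee_rot: [-2.221, -2.222, 0.0]
force: [-0.3, 0.1, -0.1]
grip_width: 0.0098
grasp_force: 30.0
```

Call:
{"api": "jog_arm", "payload": {
  "increments": [
    {"offset": [0,0,0.004],"gripper": 0,"dr": [0,0,0]},
    {"offset": [0,0,0],"gripper": 0,"dr": [0,0,0]}
  ]
}}

```text
time: 8.98
position: [0.5977, 0.0758, 0.0961]
ee_rot: [-2.221, -2.222, 0.0]
force: [0.3, 0.3, -0.7]
grip_width: 0.0093
grasp_force: 30.0
```

Call:
{"api": "jog_arm", "payload": {
  "increments": [
    {"offset": [0,0,0.004],"gripper": 0,"dr": [0,0,0]},
    {"offset": [0,0,0],"gripper": 0,"dr": [0,0,0]}
  ]
}}

```text
time: 9.15
position: [0.5977, 0.0758, 0.0951]
ee_rot: [-2.221, -2.222, 0.0]
force: [0.3, 0.9, -0.3]
grip_width: 0.0096
grasp_force: 30.0
```

No force has shown where contact was expected, so I'll check with a picture.

```bash
python3 - <<'E'
from h import *
C,im=snap("w5"); S,s=snap("s5","scene")
u,v=map(int,proj(S,(.5977,.0755,.07))); print(u,v)
a=cv2.resize(s[v-40:v+40,u-45:u+45],(500,444),interpolation=cv2.INTER_CUBIC); cv2.imwrite("pics/b5.png",np.hstack([a,cv2.resize(im[170:310,230:325],(300,444),interpolation=cv2.INTER_CUBIC)]))
h=cv2.cvtColor(im,cv2.COLOR_BGR2HSV); m=cv2.inRange(h,(3,120,40),(20,255,255))
g=cv2.cvtColor(im,cv2.COLOR_BGR2GRAY)
for v in range(205,300,6): 
    c=np.where(m[v,235:325])[0]+235; print(v,c.min() if len(c) else 0,c.max() if len(c) else 0)
for v in (195,210,220): print(g[v,262:296].tolist())
# clip height in w4: tab top/cheek rows predicted for origin at TCP-.0372
for k,z in(("w4",.1204),("w5",.0951)):
    K=load(k+".npz"); print([np.round(proj(K,(.5976,.0757+.012,z-.0372+dz)),1) for dz in(.047,.014,.0115,-.0115)])
E
```

```text
263 193
205 0 0
211 0 0
217 0 0
223 0 0
229 251 303
235 250 305
241 248 306
247 249 303
253 267 288
259 266 289
265 266 289
271 264 291
277 264 291
283 264 291
289 265 291
295 265 291
[121, 121, 120, 122, 125, 93, 99, 111, 119, 126, 129, 133, 137, 138, 140, 144, 144, 141, 140, 136, 133, 129, 126, 122, 116, 105, 87, 119, 122, 120, 121, 121, 122, 121]
[122, 123, 120, 122, 126, 92, 96, 111, 120, 124, 128, 133, 137, 139, 139, 142, 141, 140, 139, 138, 134, 129, 124, 120, 116, 105, 73, 118, 121, 121, 122, 121, 120, 121]
[109, 110, 108, 109, 109, 92, 96, 110, 119, 124, 129, 133, 136, 137, 139, 141, 141, 140, 139, 138, 134, 130, 125, 121, 114, 104, 74, 105, 110, 109, 109, 108, 107, 108]
[array([276.9, 266.9]), array([277.1, 237.9]), array([277.1, 236.1]), array([277.2, 222.2])]
[array([276.5, 267.1]), array([276.8, 238. ]), array([276.8, 236.3]), array([276.9, 222.3])]
```

View pics/b5.png

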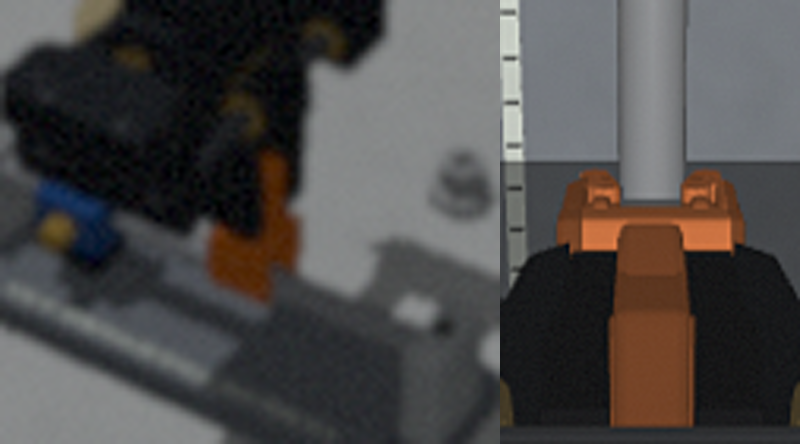

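The clip is still above or around the rod and has not moved in the grip, so the rod must be a little lower than I estimated. I'll continue in 1 mm steps.

Call:
{"api": "jog_arm", "payload": {
  "increments": [
    {"offset": [0,0,0.004],"gripper": 0,"dr": [0,0,0]},
    {"offset": [0,0,0],"gripper": 0,"dr": [0,0,0]}
  ]
}}

```text
time: 9.42
position: [0.5977, 0.0758, 0.0941]
ee_rot: [-2.221, -2.222, 0.0]
force: [0.4, -0.5, -0.6]
grip_width: 0.0094
grasp_force: 30.0
```

Call:
{"api": "jog_arm", "payload": {
  "increments": [
    {"offset": [0,0,0.003],"gripper": 0,"dr": [0,0,0]},
    {"offset": [0,0,0],"gripper": 0,"dr": [0,0,0]}
  ]
}}

```text
time: 9.58
position: [0.5977, 0.0758, 0.0934]
ee_rot: [-2.221, -2.222, 0.0]
force: [0.2, -0.1, -0.5]
grip_width: 0.01
grasp_force: 30.0
```

Call:
{"api": "jog_arm", "payload": {
  "increments": [
    {"offset": [0,0,0.003],"gripper": 0,"dr": [0,0,0]},
    {"offset": [0,0,0],"gripper": 0,"dr": [0,0,0]}
  ]
}}

```text
time: 9.75
position: [0.5977, 0.0758, 0.0926]
ee_rot: [-2.221, -2.222, 0.0]
force: [-0.3, 0.7, -0.4]
grip_width: 0.0095
grasp_force: 30.0
```

Call:
{"api": "jog_arm", "payload": {
  "increments": [
    {"offset": [0,0,0.003],"gripper": 0,"dr": [0,0,0]},
    {"offset": [0,0,0],"gripper": 0,"dr": [0,0,0]}
  ]
}}

```text
time: 9.92
position: [0.5979, 0.0758, 0.092]
ee_rot: [2.221, 2.222, 0.0]
force: [-0.1, 0.6, 0.3]
grip_width: 0.0096
grasp_force: 30.0
```

Call:
{"api": "jog_arm", "payload": {
  "increments": [
    {"offset": [0,0,0.003],"gripper": 0,"dr": [0,0,0]},
    {"offset": [0,0,0],"gripper": 0,"dr": [0,0,0]}
  ]
}}

```text
time: 10.08
position: [0.5979, 0.0758, 0.0916]
ee_rot: [2.221, 2.222, 0.001]
force: [0.3, -0.4, 3.2]
grip_width: 0.0098
grasp_force: 30.0
```

Call:
{"api": "jog_arm", "payload": {
  "increments": [
    {"offset": [0,0,0.003],"gripper": 0,"dr": [0,0,0]},
    {"offset": [0,0,0],"gripper": 0,"dr": [0,0,0]}
  ]
}}

```text
time: 10.25
position: [0.598, 0.0758, 0.0914]
ee_rot: [2.221, 2.222, 0.001]
force: [-3.0, -0.1, 9.4]
grip_width: 0.0101
grasp_force: 30.0
```

```bash
python3 - <<'E'
from h import *
o=arm.get_obs(); print(o["position"],o["force"],o["torque"])
C,im=snap("w6"); h=cv2.cvtColor(im,cv2.COLOR_BGR2HSV); m=cv2.inRange(h,(3,120,40),(20,255,255))
for v in range(223,290,4): 
    c=np.where(m[v,235:325])[0]+235; print(v,c.min() if len(c) else 0,c.max() if len(c) else 0,end="; ")
print()
g=cv2.cvtColor(im,cv2.COLOR_BGR2GRAY)
for v in (200,215): print(g[v,258:300].tolist())
# carriage top face corners by blue mask
for k,b in(("w1",(380,60,440,110)),("w3",(245,70,320,145)),("w4",(230,60,330,200)),("w5",(210,60,345,230)),("w6",(210,0,345,230))):
    im=cv2.imread(f"pics/{k}.png"); hh=cv2.cvtColor(im,cv2.COLOR_BGR2HSV); mm=cv2.inRange(hh,(105,130,60),(125,255,255)); z=np.zeros_like(mm); z[b[1]:b[3],b[0]:b[2]]=mm[b[1]:b[3],b[0]:b[2]]
    c=max(cv2.findContours(z,0,1)[0],key=cv2.contourArea); p=cv2.boxPoints(cv2.minAreaRect(c)); print(k,p.round(1).tolist())
    x=int(p[:,0].mean()); print([ (v,int(im[v,x,0])) for v in range(int(p[:,1].max())-14,int(p[:,1].max())+3)])
E
```

```text
[0.59804081 0.07578396 0.09139754] [-2.97603125 -0.08103001  9.39332758] [-0.10784234  0.69055407  0.01673434]
223 0 0; 227 252 301; 231 251 303; 235 250 305; 239 248 306; 243 248 306; 247 248 303; 251 267 288; 255 267 288; 259 267 289; 263 266 289; 267 266 289; 271 264 291; 275 264 291; 279 264 291; 283 264 291; 287 265 291; 
[118, 119, 119, 119, 119, 119, 120, 123, 91, 97, 111, 120, 123, 128, 132, 135, 137, 140, 142, 143, 142, 139, 138, 134, 132, 126, 123, 118, 112, 92, 106, 120, 121, 119, 120, 119, 120, 121, 120, 121, 121, 121]
[122, 121, 122, 122, 121, 120, 121, 123, 89, 95, 109, 119, 124, 128, 132, 135, 137, 140, 140, 142, 141, 139, 136, 136, 131, 128, 121, 118, 110, 90, 99, 120, 121, 121, 121, 120, 121, 121, 122, 120, 120, 121]
w1 [[396.0, 66.0], [433.0, 66.0], [433.0, 99.0], [396.0, 99.0]]
[(85, 116), (86, 115), (87, 116), (88, 115), (89, 115), (90, 115), (91, 116), (92, 116), (93, 115), (94, 116), (95, 118), (96, 114), (97, 104), (98, 86), (99, 64), (100, 80), (101, 119)]
w3 [[257.0, 85.0], [306.0, 85.0], [306.0, 130.0], [257.0, 130.0]]
[(116, 131), (117, 130), (118, 130), (1
[... 270 characters left out ...]
2, 133), (123, 133), (124, 132), (125, 132), (126, 130), (127, 132), (128, 131), (129, 126), (130, 113), (131, 103), (132, 87), (133, 82), (134, 129), (135, 163)]
w5 [[243.0, 72.0], [312.0, 72.0], [312.0, 135.0], [243.0, 135.0]]
[(121, 136), (122, 135), (123, 136), (124, 136), (125, 135), (126, 135), (127, 134), (128, 134), (129, 135), (130, 132), (131, 126), (132, 115), (133, 106), (134, 94), (135, 72), (136, 108), (137, 161)]
w6 [[242.0, 71.0], [312.0, 71.0], [312.0, 136.0], [242.0, 136.0]]
[(122, 136), (123, 135), (124, 137), (125, 135), (126, 134), (127, 135), (128, 133), (129, 134), (130, 134), (131, 130), (132, 119), (133, 110), (134, 102), (135, 84), (136, 79), (137, 130), (138, 164)]
```

Carriage size against depth puts the rod axis near z = 0.045, so this is the jaws first meeting the rod. The rod now lies about 0.4 mm to −x of the clip, which agrees with Fx = −3. I'll back off, recentre and press again.

Call:
{"api": "jog_arm", "payload": {
  "increments": [
    {"offset": [0,0,-0.008],"gripper": 0,"dr": [0,0,0]},
    {"offset": [0,-0.0016,0],"gripper": 0,"dr": [0,0,0]},
    {"offset": [0,0,0],"gripper": 0,"dr": [0,0,0]}
  ]
}}

```text
time: 10.55
position: [0.5976, 0.0758, 0.0925]
ee_rot: [2.221, 2.222, 0.001]
force: [0.8, 0.2, 0.4]
grip_width: 0.0096
grasp_force: 30.0
```

```bash
cat >> h.py <<'E'
def lat(k):
    o=arm.get_obs(); C,im=snap(k); print(o["position"].round(5),o["force"].round(2),o["torque"].round(2))
    g=cv2.cvtColor(im,cv2.COLOR_BGR2GRAY).astype(float); h=cv2.cvtColor(im,cv2.COLOR_BGR2HSV); m=cv2.inRange(h,(3,120,40),(20,255,255))
    # dark outline/edge minima either side of rod, intensity-weighted crossing
    r=[]
    for v in range(185,219,3):
        row=g[v]; l=258+np.argmin(row[258:274]); q=282+np.argmin(row[282:298]); r.append((l+q)/2)
    c=[]
    for v in range(233,247):
        x=np.where(m[v,235:325])[0]+235; c.append((x.min()+x.max())/2)
    t=[]
    for v in range(274,288):
        x=np.where(m[v,235:325])[0]+235; t.append((x.min()+x.max())/2)
    print("rod",np.mean(r),"cheek",np.mean(c),"tab",np.mean(t)); print(r)
E
python3 -c "
from h import *
lat('w7')"
```

```text
[0.59756 0.07579 0.09253] [0.78 0.2  0.37] [-0.09 -0.05  0.02]
rod 277.5 cheek 277.25 tab 277.5
[np.float64(277.5), np.float64(277.5), np.float64(277.5), np.float64(277.5), np.float64(277.5), np.float64(277.5), np.float64(277.5), np.float64(277.5), np.float64(277.5), np.float64(277.5), np.float64(277.5), np.float64(277.5)]
```

Call:
{"api": "jog_arm", "payload": {
  "increments": [
    {"offset": [0,0,0.002],"gripper": 0,"dr": [0,0,0]},
    {"offset": [0,0,0.002],"gripper": 0,"dr": [0,0,0]},
    {"offset": [0,0,0],"gripper": 0,"dr": [0,0,0]}
  ]
}}

```text
time: 10.85
position: [0.5978, 0.0758, 0.0917]
ee_rot: [2.221, 2.222, 0.001]
force: [1.5, 0.5, 1.9]
grip_width: 0.0094
grasp_force: 30.0
```

Call:
{"api": "jog_arm", "payload": {
  "increments": [
    {"offset": [0,0,0.002],"gripper": 0,"dr": [0,0,0]},
    {"offset": [0,0,0],"gripper": 0,"dr": [0,0,0]}
  ]
}}

```text
time: 11.02
position: [0.5979, 0.0758, 0.0915]
ee_rot: [2.221, 2.221, 0.001]
force: [0.9, -0.3, 5.5]
grip_width: 0.0095
grasp_force: 30.0
```

Call:
{"api": "jog_arm", "payload": {
  "increments": [
    {"offset": [0,0,0.002],"gripper": 0,"dr": [0,0,0]},
    {"offset": [0,0,0],"gripper": 0,"dr": [0,0,0]},
    {"offset": [0,0,0],"gripper": 0,"dr": [0,0,0]}
  ]
}}

```text
time: 11.27
position: [0.5979, 0.0758, 0.0914]
ee_rot: [2.221, 2.221, 0.002]
force: [-0.6, 0.2, 8.9]
grip_width: 0.0101
grasp_force: 30.0
```

```bash
python3 -c "
from h import *
lat('w8')"
```

```text
[0.59789 0.07577 0.09139] [-0.64  0.17  8.93] [-0.08  0.33  0.03]
rod 277.25 cheek 277.14285714285717 tab 277.5
[np.float64(277.0), np.float64(277.0), np.float64(277.0), np.float64(277.0), np.float64(277.5), np.float64(277.5), np.float64(277.5), np.float64(277.5), np.float64(277.5), np.float64(277.5), np.float64(277.0), np.float64(277.0)]
```

```bash
python3 - <<'E'
from h import *
S,s=snap("s6","scene"); s0=cv2.imread("pics/scene0.png")
g=cv2.cvtColor(s0,cv2.COLOR_BGR2GRAY); g1=cv2.cvtColor(s,cv2.COLOR_BGR2GRAY)
def onx(u,v,x): o,d=ray(S,u,v); return o+d*(x-o[0])/d[0]
for z in(.045,.052,.056): print(z,[np.round(proj(S,(.5977,y,z)),1).tolist() for y in(.13,.11,.09,.06,.03)])
for u in(250,258,266,274): print("before",u,[(v,int(g[v,u])) for v in range(184,214)])
h=cv2.cvtColor(s,cv2.COLOR_BGR2HSV); m=cv2.inRange(h,(3,150,70),(20,255,255))
m[:170]=0;m[:,:235]=0;m[:,300:]=0;m[230:]=0
ys,xs=np.where(m); print([(u,ys[xs==u].min(),ys[xs==u].max()) for u in sorted(set(xs))])
for nm,oz in(("clip pred",.0542),):
    print(nm,[np.round(proj(S,(.5977+dx,.0758+dy,oz+dz)),1).tolist() for dx,dy,dz in((-.0145,-.012,-.0115),(-.0145,.012,-.0115),(-.0145,.012,.0115),(-.005,-.012,.047),(-.005,.012,.047))])
E
```

```text
0.045 [[242.0, 193.8], [249.7, 197.2], [257.6, 200.6], [269.7, 205.8], [282.1, 211.2]]
0.052 [[241.8, 191.3], [249.6, 194.6], [257.5, 198.0], [269.7, 203.3], [282.2, 208.6]]
0.056 [[241.6, 189.9], [249.5, 193.2], [257.4, 196.6], [269.6, 201.8], [282.2, 207.1]]
before 250 [(184, 125), (185, 125), (186, 125), (187, 126), (188, 125), (189, 125), (190, 127), (191, 126), (192, 119), (193, 108), (194, 100), (195, 94), (196, 88), (197, 77), (198, 67), (199, 60), (200, 68), (201, 72), (202, 70), (203, 70), (204, 60), (205, 48), (206, 40), (207, 38), (208, 41), (209, 51), (210, 62), (211, 70), (212, 75), (213, 72)]
before 258 [(184, 125), (185, 124), (186, 126), (187, 125), (188, 123), (189, 124), (190, 125), (191, 128), (192, 126), (193, 125), (194, 125), (195, 123), (196, 112), (197, 102), (198, 97), (199, 92), (200, 82), (201, 68), (202, 58), (203, 66), (204, 70), (205, 74), (206, 71), (207, 67), (208, 55), (209, 46), (210, 37), (211, 40), (212, 45), (213, 59)]
before 266 [(184, 123), (185, 125), (186, 123), (187, 124), (188, 125), (189, 123), (190, 125), (191, 128), (192, 126), (193, 124)
[... 689 characters left out ...]
np.int64(258), np.int64(196), np.int64(204)), (np.int64(259), np.int64(197), np.int64(205)), (np.int64(260), np.int64(197), np.int64(205)), (np.int64(261), np.int64(198), np.int64(206)), (np.int64(262), np.int64(198), np.int64(206)), (np.int64(263), np.int64(198), np.int64(206)), (np.int64(264), np.int64(198), np.int64(207)), (np.int64(265), np.int64(197), np.int64(207)), (np.int64(266), np.int64(183), np.int64(206)), (np.int64(267), np.int64(183), np.int64(200)), (np.int64(268), np.int64(184), np.int64(200)), (np.int64(269), np.int64(193), np.int64(200)), (np.int64(270), np.int64(194), np.int64(200))]
clip pred [[264.2, 210.0], [254.5, 205.8], [254.1, 197.4], [266.2, 185.4], [256.1, 181.2]]
```

The scene view puts the rod axis at z ≈ 0.052 and the clip about 7 mm higher than I assumed. The clip is therefore about 10 mm above the rod axis, at first jaw contact, and I'll keep pressing gently.

Call:
{"api": "jog_arm", "payload": {
  "increments": [
    {"offset": [0,0,0.001],"gripper": 0,"dr": [0,0,0]},
    {"offset": [0,0,0.001],"gripper": 0,"dr": [0,0,0]},
    {"offset": [0,0,0],"gripper": 0,"dr": [0,0,0]}
  ]
}}

```text
time: 11.62
position: [0.598, 0.0758, 0.0911]
ee_rot: [2.221, 2.221, 0.002]
force: [-1.1, -0.1, 10.8]
grip_width: 0.0096
grasp_force: 30.0
```

Call:
{"api": "jog_arm", "payload": {
  "increments": [
    {"offset": [0,-0.0004,0.001],"gripper": 0,"dr": [0,0,0]},
    {"offset": [0,0,0.001],"gripper": 0,"dr": [0,0,0]},
    {"offset": [0,0,0],"gripper": 0,"dr": [0,0,0]}
  ]
}}

```text
time: 11.87
position: [0.5981, 0.0758, 0.0907]
ee_rot: [2.221, 2.221, 0.002]
force: [-0.5, -0.9, 10.3]
grip_width: 0.0096
grasp_force: 30.0
```

Call:
{"api": "jog_arm", "payload": {
  "increments": [
    {"offset": [0,0,0.001],"gripper": 0,"dr": [0,0,0]},
    {"offset": [0,0,0.001],"gripper": 0,"dr": [0,0,0]},
    {"offset": [0,0,0],"gripper": 0,"dr": [0,0,0]}
  ]
}}

```text
time: 12.12
position: [0.5981, 0.0758, 0.0899]
ee_rot: [2.22, 2.221, 0.002]
force: [1.0, 0.2, 6.0]
grip_width: 0.0101
grasp_force: 30.0
```

Call:
{"api": "jog_arm", "payload": {
  "increments": [
    {"offset": [0,0,0.001],"gripper": 0,"dr": [0,0,0]},
    {"offset": [0,0,0.001],"gripper": 0,"dr": [0,0,0]},
    {"offset": [0,0,0],"gripper": 0,"dr": [0,0,0]}
  ]
}}

```text
time: 12.37
position: [0.5978, 0.0759, 0.089]
ee_rot: [2.221, 2.221, 0.002]
force: [-0.3, -0.1, 3.7]
grip_width: 0.0098
grasp_force: 30.0
```

Call:
{"api": "jog_arm", "payload": {
  "increments": [
    {"offset": [0,0,0.002],"gripper": 0,"dr": [0,0,0]},
    {"offset": [0,0,0.002],"gripper": 0,"dr": [0,0,0]},
    {"offset": [0,0,0],"gripper": 0,"dr": [0,0,0]}
  ]
}}

```text
time: 12.62
position: [0.5973, 0.0758, 0.0873]
ee_rot: [2.221, 2.222, 0.0]
force: [1.6, 0.1, 2.0]
grip_width: 0.01
grasp_force: 30.0
```

Call:
{"api": "jog_arm", "payload": {
  "increments": [
    {"offset": [0,0,0.001],"gripper": 0,"dr": [0,0,0]},
    {"offset": [0,0,0.001],"gripper": 0,"dr": [0,0,0]},
    {"offset": [0,0,0],"gripper": 0,"dr": [0,0,0]}
  ]
}}

```text
time: 12.87
position: [0.5973, 0.0758, 0.0867]
ee_rot: [2.221, 2.222, 0.0]
force: [1.9, 0.5, 0.9]
grip_width: 0.0099
grasp_force: 30.0
```

Call:
{"api": "jog_arm", "payload": {
  "increments": [
    {"offset": [0,0,0.001],"gripper": 0,"dr": [0,0,0]},
    {"offset": [0,0,0.001],"gripper": 0,"dr": [0,0,0]},
    {"offset": [0,0,0],"gripper": 0,"dr": [0,0,0]}
  ]
}}

```text
time: 13.12
position: [0.5973, 0.0758, 0.0864]
ee_rot: [2.221, 2.222, 0.0]
force: [2.8, -0.6, 0.4]
grip_width: 0.0098
grasp_force: 30.0
```

Call:
{"api": "jog_arm", "payload": {
  "increments": [
    {"offset": [0,0.0012,0.001],"gripper": 0,"dr": [0,0,0]},
    {"offset": [0,0,0.001],"gripper": 0,"dr": [0,0,0]},
    {"offset": [0,0,0],"gripper": 0,"dr": [0,0,0]}
  ]
}}

```text
time: 13.37
position: [0.5975, 0.0757, 0.0859]
ee_rot: [2.221, 2.222, -0.0]
force: [1.7, 0.0, -0.1]
grip_width: 0.0096
grasp_force: 30.0
```

Call:
{"api": "jog_arm", "payload": {
  "increments": [
    {"offset": [0,0,0.001],"gripper": 0,"dr": [0,0,0]},
    {"offset": [0,0,0.001],"gripper": 0,"dr": [0,0,0]},
    {"offset": [0,0,0],"gripper": 0,"dr": [0,0,0]}
  ]
}}

```text
time: 13.62
position: [0.5975, 0.0758, 0.0854]
ee_rot: [2.221, 2.222, -0.0]
force: [2.2, -0.6, 0.5]
grip_width: 0.0096
grasp_force: 30.0
```

Call:
{"api": "jog_arm", "payload": {
  "increments": [
    {"offset": [0,0.0008,0.001],"gripper": 0,"dr": [0,0,0]},
    {"offset": [0,0,0.001],"gripper": 0,"dr": [0,0,0]},
    {"offset": [0,0,0],"gripper": 0,"dr": [0,0,0]}
  ]
}}

```text
time: 13.87
position: [0.5977, 0.0757, 0.0852]
ee_rot: [-2.221, -2.222, 0.0]
force: [1.5, 0.2, 2.2]
grip_width: 0.0101
grasp_force: 30.0
```

Call:
{"api": "jog_arm", "payload": {
  "increments": [
    {"offset": [0,0,0.001],"gripper": 0,"dr": [0,0,0]},
    {"offset": [0,0,0.001],"gripper": 0,"dr": [0,0,0]},
    {"offset": [0,0,0],"gripper": 0,"dr": [0,0,0]}
  ]
}}

```text
time: 14.12
position: [0.5978, 0.0757, 0.0851]
ee_rot: [-2.221, -2.222, -0.0]
force: [-0.5, -0.3, 9.4]
grip_width: 0.0096
grasp_force: 30.0
```

Call:
{"api": "jog_arm", "payload": {
  "increments": [
    {"offset": [0,0,0.001],"gripper": 0,"dr": [0,0,0]},
    {"offset": [0,0,0.001],"gripper": 0,"dr": [0,0,0]},
    {"offset": [0,0,0],"gripper": 0,"dr": [0,0,0]}
  ]
}}

```text
time: 14.37
position: [0.5978, 0.0758, 0.085]
ee_rot: [-2.221, -2.222, -0.001]
force: [-1.5, -0.3, 11.9]
grip_width: 0.0102
grasp_force: 30.0
```

The hard seat is at TCP z ≈ 0.085, so the clip is home. I'll relieve the press and slide it along +y.

Call:
{"api": "jog_arm", "payload": {
  "increments": [
    {"offset": [0,0,-0.003],"gripper": 0,"dr": [0,0,0]},
    {"offset": [0,0,-0.002],"gripper": 0,"dr": [0,0,0]},
    {"offset": [0,0,0],"gripper": 0,"dr": [0,0,0]}
  ]
}}

```text
time: 14.62
position: [0.5976, 0.0758, 0.0851]
ee_rot: [-2.221, -2.222, 0.0]
force: [1.3, 0.9, 2.0]
grip_width: 0.01
grasp_force: 30.0
```

Call:
{"api": "jog_arm", "payload": {
  "increments": [
    {"offset": [0.008,0,0],"gripper": 0,"dr": [0,0,0]},
    {"offset": [0.012,0,0],"gripper": 0,"dr": [0,0,0]},
    {"offset": [0.012,0,0],"gripper": 0,"dr": [0,0,0]},
    {"offset": [0.008,0,0],"gripper": 0,"dr": [0,0,0]}
  ]
}}

```text
time: 14.95
position: [0.5977, 0.0857, 0.0851]
ee_rot: [2.221, 2.221, -0.001]
force: [1.1, -2.8, 1.4]
grip_width: 0.0097
grasp_force: 30.0
```

```bash
python3 - <<'E'
from h import *
lat("w9"); im=cv2.imread("pics/w9.png"); C=load("w9.npz")
hh=cv2.cvtColor(im,cv2.COLOR_BGR2HSV); mm=cv2.inRange(hh,(105,130,60),(125,255,255))[:, 270:285]
r=np.where(mm.min(1)>0)[0]; r=r[(r>20)&(r<240)]; print(r.min(),r.max()); print("face y",onz(C,277,r.max()+2,.064))
print(im[:90:3,277].mean(1).astype(int).tolist())
E
```

```text
[0.59774 0.08573 0.08515] [ 1.14 -2.79  1.4 ] [-0.74 -0.22  0.01]
rod 277.4583333333333 cheek 277.2857142857143 tab 277.5
[np.float64(277.5), np.float64(277.5), np.float64(277.5), np.float64(277.5), np.float64(277.5), np.float64(277.5), np.float64(277.5), np.float64(277.5), np.float64(277.5), np.float64(277.5), np.float64(277.5), np.float64(277.0)]
93 157
face y [0.59781185 0.13697564 0.064     ]
[80, 81, 79, 78, 83, 83, 66, 141, 158, 127, 71, 80, 169, 168, 167, 167, 166, 167, 167, 167, 166, 166, 168, 167, 166, 165, 165, 164, 163, 164]
```

Call:
{"api": "jog_arm", "payload": {
  "increments": [
    {"offset": [0.012,0,0],"gripper": 0,"dr": [0,0,0]},
    {"offset": [0.016,0,0],"gripper": 0,"dr": [0,0,0]},
    {"offset": [0.016,0,0],"gripper": 0,"dr": [0,0,0]},
    {"offset": [0.016,0,0],"gripper": 0,"dr": [0,0,0]},
    {"offset": [0.016,0,0],"gripper": 0,"dr": [0,0,0]},
    {"offset": [0.016,0,0],"gripper": 0,"dr": [0,0,0]},
    {"offset": [0.016,0,0],"gripper": 0,"dr": [0,0,0]},
    {"offset": [0.016,0,0],"gripper": 0,"dr": [0,0,0]},
    {"offset": [0.008,0,0],"gripper": 0,"dr": [0,0,0]}
  ]
}}

```text
time: 15.75
position: [0.5977, 0.1198, 0.0852]
ee_rot: [-2.22, -2.223, -0.0]
force: [2.0, -1.8, 0.2]
grip_width: 0.0099
grasp_force: 30.0
```

Call:
{"api": "jog_arm", "payload": {
  "increments": [
    {"offset": [0.006,0,0],"gripper": 0,"dr": [0,0,0]},
    {"offset": [0.006,0,0],"gripper": 0,"dr": [0,0,0]},
    {"offset": [0.006,0,0],"gripper": 0,"dr": [0,0,0]},
    {"offset": [0.006,0,0],"gripper": 0,"dr": [0,0,0]},
    {"offset": [0.006,0,0],"gripper": 0,"dr": [0,0,0]},
    {"offset": [0.006,0,0],"gripper": 0,"dr": [0,0,0]}
  ]
}}

```text
time: 16.25
position: [0.5977, 0.127, 0.0852]
ee_rot: [2.221, 2.221, -0.001]
force: [2.0, -5.0, 1.2]
grip_width: 0.0095
grasp_force: 30.0
```

Call:
{"api": "jog_arm", "payload": {
  "increments": [
    {"offset": [0.006,0,0],"gripper": 0,"dr": [0,0,0]},
    {"offset": [0.006,0,0],"gripper": 0,"dr": [0,0,0]},
    {"offset": [0.006,0,0],"gripper": 0,"dr": [0,0,0]}
  ]
}}

```text
time: 16.5
position: [0.5977, 0.1321, 0.0852]
ee_rot: [2.221, 2.222, -0.001]
force: [1.8, -3.6, 0.9]
grip_width: 0.0097
grasp_force: 30.0
```

Call:
{"api": "jog_arm", "payload": {
  "increments": [
    {"offset": [0.006,0,0],"gripper": 0,"dr": [0,0,0]},
    {"offset": [0.006,0,0],"gripper": 0,"dr": [0,0,0]},
    {"offset": [0.006,0,0],"gripper": 0,"dr": [0,0,0]},
    {"offset": [0.006,0,0],"gripper": 0,"dr": [0,0,0]},
    {"offset": [0.006,0,0],"gripper": 0,"dr": [0,0,0]},
    {"offset": [0.006,0,0],"gripper": 0,"dr": [0,0,0]}
  ]
}}

```text
time: 17.0
position: [0.5977, 0.1415, 0.0852]
ee_rot: [-2.221, -2.222, 0.0]
force: [1.6, -4.6, 0.1]
grip_width: 0.0099
grasp_force: 30.0
```

```bash
python3 - <<'E'
from h import *
C,im=snap("w10"); print(arm.get_obs()["force"])
print([(v,im[v,277].astype(int).tolist()) for v in range(60,150,2)])
for v in range(60,150,3): print(v,onz(C,277,v,.064)[1].round(4),end="; ")
E
```

```text
[ 1.63248298 -3.65842089  0.20946435]
[(60, [187, 189, 187]), (62, [187, 189, 187]), (64, [188, 190, 188]), (66, [188, 190, 188]), (68, [189, 190, 189]), (70, [188, 190, 188]), (72, [187, 189, 188]), (74, [187, 190, 188]), (76, [187, 190, 188]), (78, [186, 189, 186]), (80, [187, 189, 187]), (82, [187, 189, 187]), (84, [189, 190, 188]), (86, [189, 191, 189]), (88, [187, 190, 188]), (90, [187, 190, 188]), (92, [188, 191, 188]), (94, [187, 191, 188]), (96, [186, 188, 186]), (98, [185, 188, 186]), (100, [185, 185, 184]), (102, [183, 185, 183]), (104, [184, 186, 184]), (106, [182, 185, 183]), (108, [183, 186, 184]), (110, [184, 186, 184]), (112, [185, 186, 184]), (114, [184, 186, 184]), (116, [185, 186, 184]), (118, [185, 186, 185]), (120, [185, 187, 185]), (122, [191, 194, 192]), (124, [104, 103, 102]), (126, [107, 107, 105]), (128, [161, 162, 159]), (130, [174, 175, 172]), (132, [190, 191, 187]), (134, [189, 190, 186]), (136, [64, 61, 58]), (138, [78, 76, 73]), (140, [75, 75, 71]), (142, [76, 75, 71]), (144, [76, 74, 71]), (146, [78, 75, 73]), (148, [76, 74, 71])]
60 0.2345; 63 0.2333; 66 0.2321; 69 0.2309; 72 0.2297; 75 0.2285; 78 0.2273; 81 0.2261; 84 0.2249; 87 0.2237; 90 0.2225; 93 0.2212; 96 0.22; 99 0.2188; 102 0.2175; 105 0.2163; 108 0.215; 111 0.2138; 114 0.2125; 117 0.2112; 120 0.2099; 123 0.2086; 126 0.2073; 129 0.206; 132 0.2047; 135 0.2034; 138 0.2021; 141 0.2008; 144 0.1994; 147 0.1981;
```

Call:
{"api": "jog_arm", "payload": {
  "increments": [
    {"offset": [0.004,0,0],"gripper": 0,"dr": [0,0,0]},
    {"offset": [0.004,0,0],"gripper": 0,"dr": [0,0,0]},
    {"offset": [0.004,0,0],"gripper": 0,"dr": [0,0,0]},
    {"offset": [0.003,0,0],"gripper": 0,"dr": [0,0,0]}
  ]
}}

```text
time: 17.38
position: [0.5977, 0.1452, 0.0852]
ee_rot: [-2.221, -2.222, 0.0]
force: [0.5, -4.1, 0.5]
grip_width: 0.0101
grasp_force: 30.0
```

Call:
{"api": "jog_arm", "payload": {
  "increments": [
    {"offset": [0.002,0,0],"gripper": 0,"dr": [0,0,0]},
    {"offset": [0.002,0,0],"gripper": 0,"dr": [0,0,0]}
  ]
}}

```text
time: 17.55
position: [0.5977, 0.1461, 0.0852]
ee_rot: [-2.221, -2.222, 0.0]
force: [1.6, -3.4, 1.0]
grip_width: 0.0097
grasp_force: 30.0
```

Call:
{"api": "jog_arm", "payload": {
  "increments": [
    {"offset": [0.002,0,0],"gripper": 0,"dr": [0,0,0]},
    {"offset": [0,0,0],"gripper": 0,"dr": [0,0,0]}
  ]
}}

```text
time: 17.72
position: [0.5976, 0.1467, 0.0852]
ee_rot: [-2.221, -2.222, 0.0]
force: [0.8, -4.5, 0.5]
grip_width: 0.0099
grasp_force: 30.0
```

Call:
{"api": "jog_arm", "payload": {
  "increments": [
    {"offset": [0.002,0,0],"gripper": 0,"dr": [0,0,0]},
    {"offset": [0.002,0,0],"gripper": 0,"dr": [0,0,0]}
  ]
}}

```text
time: 17.88
position: [0.5977, 0.1475, 0.0852]
ee_rot: [2.221, 2.222, -0.0]
force: [0.5, -3.7, 1.0]
grip_width: 0.0096
grasp_force: 30.0
```

Call:
{"api": "jog_arm", "payload": {
  "increments": [
    {"offset": [0.002,0,0],"gripper": 0,"dr": [0,0,0]},
    {"offset": [0,0,0],"gripper": 0,"dr": [0,0,0]}
  ]
}}

```text
time: 18.05
position: [0.5977, 0.1482, 0.0852]
ee_rot: [-2.221, -2.222, -0.0]
force: [1.1, -2.9, 0.3]
grip_width: 0.0098
grasp_force: 30.0
```

Call:
{"api": "jog_arm", "payload": {
  "increments": [
    {"offset": [0.002,0,0],"gripper": 0,"dr": [0,0,0]},
    {"offset": [0,0,0],"gripper": 0,"dr": [0,0,0]}
  ]
}}

```text
time: 18.22
position: [0.5977, 0.1486, 0.0852]
ee_rot: [-2.221, -2.222, 0.0]
force: [1.7, -3.8, 0.9]
grip_width: 0.0095
grasp_force: 30.0
```

Call:
{"api": "jog_arm", "payload": {
  "increments": [
    {"offset": [0.002,0,0],"gripper": 0,"dr": [0,0,0]},
    {"offset": [0,0,0],"gripper": 0,"dr": [0,0,0]}
  ]
}}

```text
time: 18.38
position: [0.5977, 0.1492, 0.0852]
ee_rot: [-2.221, -2.222, -0.0]
force: [1.0, -4.4, -0.4]
grip_width: 0.0096
grasp_force: 30.0
```

Call:
{"api": "jog_arm", "payload": {
  "increments": [
    {"offset": [0.002,0,0],"gripper": 0,"dr": [0,0,0]},
    {"offset": [0,0,0],"gripper": 0,"dr": [0,0,0]}
  ]
}}

```text
time: 18.55
position: [0.5977, 0.1497, 0.0852]
ee_rot: [-2.221, -2.222, -0.0]
force: [0.5, -4.1, 0.3]
grip_width: 0.0098
grasp_force: 30.0
```

Call:
{"api": "jog_arm", "payload": {
  "increments": [
    {"offset": [0.002,0,0],"gripper": 0,"dr": [0,0,0]},
    {"offset": [0,0,0],"gripper": 0,"dr": [0,0,0]}
  ]
}}

```text
time: 18.72
position: [0.5977, 0.1499, 0.0852]
ee_rot: [2.221, 2.222, -0.0]
force: [1.2, -5.4, 0.1]
grip_width: 0.01
grasp_force: 30.0
```

Progress slowed on the last step, so I'll use single half-millimetre steps from here.

Call:
{"api": "jog_arm", "payload": {
  "increments": [
    {"offset": [0.002,0,0],"gripper": 0,"dr": [0,0,0]},
    {"offset": [0,0,0],"gripper": 0,"dr": [0,0,0]}
  ]
}}

```text
time: 18.88
position: [0.5977, 0.1499, 0.0852]
ee_rot: [2.221, 2.221, -0.001]
force: [0.7, -5.9, -0.0]
grip_width: 0.0096
grasp_force: 30.0
```

Call:
{"api": "jog_arm", "payload": {
  "increments": [
    {"offset": [0.002,0,0],"gripper": 0,"dr": [0,0,0]},
    {"offset": [0,0,0],"gripper": 0,"dr": [0,0,0]}
  ]
}}

```text
time: 19.05
position: [0.5977, 0.1499, 0.0852]
ee_rot: [2.221, 2.221, -0.002]
force: [1.3, -6.5, 0.2]
grip_width: 0.0099
grasp_force: 30.0
```

Call:
{"api": "jog_arm", "payload": {
  "increments": [
    {"offset": [0.002,0,0],"gripper": 0,"dr": [0,0,0]},
    {"offset": [0.002,0,0],"gripper": 0,"dr": [0,0,0]},
    {"offset": [0,0,0],"gripper": 0,"dr": [0,0,0]}
  ]
}}

```text
time: 19.3
position: [0.5977, 0.15, 0.0852]
ee_rot: [2.221, 2.22, -0.003]
force: [1.3, -8.5, 1.2]
grip_width: 0.0097
grasp_force: 30.0
```

Call:
{"api": "jog_arm", "payload": {
  "increments": [
    {"offset": [-0.004,0,0],"gripper": 0,"dr": [0,0,0]},
    {"offset": [-0.002,0,0],"gripper": 0,"dr": [0,0,0]},
    {"offset": [0,0,0],"gripper": 0,"dr": [0,0,0]}
  ]
}}

```text
time: 19.55
position: [0.5977, 0.1499, 0.0852]
ee_rot: [2.221, 2.221, -0.001]
force: [2.0, -6.0, 0.5]
grip_width: 0.0097
grasp_force: 30.0
```

Call:
{"api": "jog_arm", "payload": {
  "increments": [
    {"offset": [-0.004,0,0],"gripper": 0,"dr": [0,0,0]},
    {"offset": [0,0,0],"gripper": 0,"dr": [0,0,0]},
    {"offset": [0,0,0],"gripper": 0,"dr": [0,0,0]}
  ]
}}

```text
time: 19.8
position: [0.5977, 0.1498, 0.0852]
ee_rot: [-2.221, -2.222, -0.0]
force: [1.7, -3.6, -0.4]
grip_width: 0.0098
grasp_force: 30.0
```

Call:
{"api": "jog_arm", "payload": {
  "increments": [
    {"offset": [0,0,0],"gripper": 0.3,"dr": [0,0,0]},
    {"offset": [0,0,0],"gripper": 0.4,"dr": [0,0,0]},
    {"offset": [0,0,0],"gripper": 0.4,"dr": [0,0,0]},
    {"offset": [0,0,0],"gripper": 0.4,"dr": [0,0,0]},
    {"offset": [0,0,0],"gripper": 0.4,"dr": [0,0,0]}
  ]
}}

```text
time: 20.22
position: [0.5976, 0.1502, 0.0852]
ee_rot: [-2.22, -2.222, -0.001]
force: [-0.6, 0.7, -0.5]
grip_width: 0.0349
grasp_force: 0.0
```

Call:
{"api": "jog_arm", "payload": {
  "increments": [
    {"offset": [0,0,-0.02],"gripper": 0.4,"dr": [0,0,0]},
    {"offset": [0,0,-0.06],"gripper": 0.4,"dr": [0,0,0]},
    {"offset": [0,0,-0.08],"gripper": 0.4,"dr": [0,0,0]},
    {"offset": [0,0,-0.08],"gripper": 0.4,"dr": [0,0,0]},
    {"offset": [-0.08,0,-0.08],"gripper": 0.4,"dr": [0,0,0]},
    {"offset": [-0.08,0,0],"gripper": 0.4,"dr": [0,0,0]},
    {"offset": [-0.08,0,0],"gripper": 0.4,"dr": [0,0,0]},
    {"offset": [0,0,0],"gripper": 0.4,"dr": [0,0,0]},
    {"offset": [0,0,0],"gripper": 0.4,"dr": [0,0,0]}
  ]
}}

```text
time: 20.97
position: [0.5978, 0.0884, 0.1657]
ee_rot: [2.224, 2.219, 0.0]
force: [0.4, 0.8, -0.5]
grip_width: 0.0352
grasp_force: 0.0
```

```bash
python3 - <<'E'
from h import *
C,im=snap("w11"); S,s=snap("s11","scene")
a=cv2.resize(s[150:240,195:315],(480,360),interpolation=cv2.INTER_CUBIC); cv2.imwrite("pics/b11.png",np.hstack([a,cv2.resize(im[0:250,200:360],(300,360))*1]))
E
```

```text
(no output)
```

View pics/b11.png

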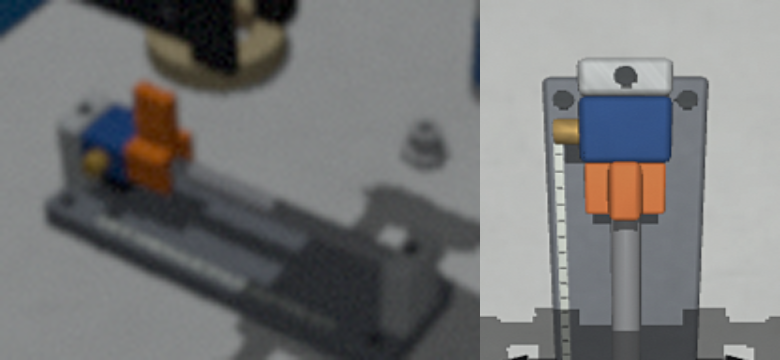

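The picture shows the carriage flush against the +y block, with the clip seated upright on the rod and snug against the carriage face. The gripper is clear, so I'll hand in.

```bash
python3 -c "
from h import *
print(arm.sign_off())"
```

```text
the job is handed in; nothing more can be done
None
```

The slide is locked and the job is handed in: the clip snapped fully home on the rod and sits upright, snug against the carriage, which is home against its end block. The highest readings, taken between steps, were about 12 N pressing on the rod and 8.5 N pushing along it, and nothing touched the vial, bush or loupe.

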